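Stack the day's pill pods on their dock

ROBOT

A 6-joint arm with a two-finger parallel gripper is mounted at the origin on the work surface. World frame = base frame: x ahead of the robot, y to its left, z up, the work surface at z = 0. Lengths are in mm, angles in rad, forces in N, time in s.
With the tool pointing down it reaches from about 400 to 925 mm from the base axis. Payload 12.5 kg.
Tool frame: the origin (TCP) lies on the centre line of the jaws, within the pads' length; the fingertips stand 25 mm ahead of it and the grasp point (between the pads) lies 6 mm ahead of it; z points along the fingers, y is the line along which they close (so a half turn about z gives the same grasp; the last joint's range is limited). The gripper opens to 95 mm and grips with 3 to 60 N. Pads are 20 mm wide; open, the fingers measure 119 mm over their backs; the gripper's body (75 mm by 180 mm) begins 59 mm behind the grasp point.
Start: joints at [1.123, 0.491, 1.559, -0, 1.092, -0.106], TCP at [209.473, 588.868, 239.661] pointing down, gripper open.
Joint ranges: [-3.1, 3.1], [-0.84, 2.19], [0.05, 2.79], [-1.13, 4.28], [0.06, 2.93], [-2.69, 2.69]. Speed limits (rad/s): [2.22, 2.22, 2.79, 3.14, 3.14, 3.14].

INTERFACE

Orientations are given as a unit quaternion [x, y, z, w].
In Python, from workcell import telemetry, imaging, bot gives the robot as it stands.
- The arm moves only by the shell command python3 -m handwheel 'ROWS' [FORCE]. ROWS is JSON, a list that holds one entry, the list of rows, each a list of 7 numbers: the turn, a rotation vector about the world's x, y, z in degrees, then the shift along the world's x, y, z in cm, then the closure, from -1 (fully open) to 1 (shut). In form: [[[ax, ay, az, x, y, z, jaw], ...]]. A call has exactly 10 rows; each row shifts and turns the commanded pose from where the row before left it; what a row does not reach is not made up. A row lasts 1/10 s, in which the tool goes at most 50 mm and 8.59 degrees, less where a joint would pass 70% of its speed; a pose out of reach is approached as far as the arm can. A call is refused whole if a number of a shift passes 5 or a number of a turn 8.59, either way. A call with a gripper value outside its range is refused whole. The fingers move at their own pace and stop on an object; FORCE is the grip in N (left out, the last holds). Time passes only in rows, so rows that do not move let the fingers close, or fill a call up. It gives the time, the measured TCP pose, the force, the opening and the grip force at its end, in the units of the state.
- telemetry.get_state(): the state, without advancing time (a new reading comes with each control period).
- imaging.read_camera(name): name is "scene" or "top" or "wrist"; returns the picture (480x640x3 uint8, blue, green, red); there is no depth.
- imaging.camera_model(name): a dict with "vfov" (degrees; the focal length in pixels is half the picture's height over the tangent of half this angle, whatever the lens; pixels are square), "cx", "cy" (the principal point, pixels), "T" (4x4, takes a point from camera to world coordinates). Camera axes: x right, y down, z forward; pixel columns grow to the right and rows downward; lengths in mm; the calibration is good to about 2 mm. A picture is of the moment at which its call begins: read the wrist's pose just before it. camera_model takes no time and is no camera call; for the wrist camera it gives the pose at the moment of the call.
- bot.sign_off(): hands the job in; it is judged then, once.
The state is a dict: "t": time; "joints": joint angles; "qvel": joint speeds; "tau": joint torques, N m; "position": TCP position; "tcp_rot": TCP orientation; "wrist_force": force on the tool from outside, world axes, zero at the start; "ft_torque": the same for the moment, N m; "grip_width": finger opening in mm; "finger_force": force on a finger pad.
Only numpy, scipy, OpenCV 4.12 (cv2) and the standard library are available. Lean on these libraries where they do the work, as an engineer would, in place of code of your own. Each camera call takes 0.05 s, during which the arm holds its last target. There are 200 camera calls.

TASK

Build up the day's pill tower on the black round dock, one piece at a time from the bottom: first the blue pod into the dock, then the yellow pod on it, then the red pod, and last the white lid, each fully seated in the one below. Keep the pods upright so that no tablet would spill, and leave the bottle, the green organizer, both thermometers and the spoon where they are.

Things in the scene. Friction and masses are not known exactly. Their poses are not given: they have to be found in the camera images.
- pod_blue: loose round pill pod, open on top, four white tablets fixed inside; blue plastic, 56 mm across, 35 mm tall, 60 g. Foot 42 mm across, 5 mm high; body above it z 5 to 35 mm, bore 48 mm, inner floor z 8 mm. The foot of another pod or the lid drops into the bore, its shoulder then rests on this rim: 30 mm per level. Origin: centre of underside, z up; yaw does not matter
- pod_yellow: loose round pill pod, open on top, four white tablets fixed inside; yellow plastic, 56 mm across, 35 mm tall, 60 g. Foot 42 mm across, 5 mm high; body above it z 5 to 35 mm, bore 48 mm, inner floor z 8 mm. The foot of another pod or the lid drops into the bore, its shoulder then rests on this rim: 30 mm per level. Origin: centre of underside, z up; yaw does not matter
- pod_red: loose round pill pod, open on top, four white tablets fixed inside; red plastic, 56 mm across, 35 mm tall, 60 g. Foot 42 mm across, 5 mm high; body above it z 5 to 35 mm, bore 48 mm, inner floor z 8 mm. The foot of another pod or the lid drops into the bore, its shoulder then rests on this rim: 30 mm per level. Origin: centre of underside, z up; yaw does not matter
- lid: the loose white plastic lid, 45 g: foot 42 mm across and 5 mm high, above it a disc 56 mm across (z 5 to 10 mm), on it an upright round grip 24 mm across reaching to z 35.5 mm. Origin: centre of the underside, z up. Seated, its disc rests on the rim of a pod and its origin is 30 mm above that pod's origin
- dock: fixed flat black round dock on the bench, 72 mm across and 12 mm high, with a round grey-floored recess 48 mm across whose floor is at z 5 mm. A pod's foot drops into the recess and its shoulder rests on the dock's rim, the pod's origin then 7 mm above the dock's origin. Origin: centre of the underside, z up. Does not move
- bottle: bystander: loose upright amber glass bottle with white cap and paper label, 42 mm across, 82 mm tall. Origin: centre of the underside, z up. Leave alone
- organizer: bystander: loose green week pill organizer with seven lids in a row, 150 x 31 x 23 mm, long along its x. Origin: centre of the underside. Leave alone
- glass_thermometer: bystander: loose glass thermometer in an open blue plastic case, 130 x 20 x 16 mm, long along its x. Origin: centre of the underside. Leave alone
- digital_thermometer: bystander: loose white digital thermometer with grey display and steel tip, 125 x 20 x 12 mm, long along its x. Origin: underside, about mid-length. Leave alone
- spoon: bystander: loose stainless steel spoon, 150 mm long, along its x, 13 mm tall, bowl 36 mm wide at +x. Origin: underside at mid-length. Leave alone
Mind the look-alikes: they are no part of the job. What is shaped like the pod_yellow but turquoise is not meant.

How it is judged (in metres and radians):
On the way, in this order (a step that is already met when the one before it is completed fails the run):
1. blue pod seated in the dock (horizontal distance between pod_blue and dock below 0.006 m and z of pod_blue in the frame of dock between 0.004 and 0.01 m and angle between pod_blue's own z axis and vertical below 0.08 rad), for 0.2 s.
2. yellow pod seated on the blue one (horizontal distance between pod_yellow and pod_blue below 0.006 m and z of pod_yellow in the frame of pod_blue between 0.027 and 0.033 m and angle between pod_yellow's own z axis and vertical below 0.08 rad), for 0.2 s.
3. red pod seated on the yellow one (horizontal distance between pod_red and pod_yellow below 0.006 m and z of pod_red in the frame of pod_yellow between 0.027 and 0.033 m and angle between pod_red's own z axis and vertical below 0.08 rad), for 0.2 s.
4. lid seated on the red pod (horizontal distance between lid and pod_red below 0.006 m and z of lid in the frame of pod_red between 0.027 and 0.033 m and angle between lid's own z axis and vertical below 0.08 rad), for 0.2 s.
At the end, for the whole second after the job is handed in: Dock, blue, yellow, red pod and lid form one tower in this order upward: each within 6 mm sideways of the piece below, within 3 mm of seated height (7 mm above the dock's origin, then 30 mm per level), tilted under 0.08 rad, at rest (below 0.02 m/s) and released (all of step 1 and all of step 2 and all of step 3 and all of step 4 and linear speed of each of pod_blue, pod_yellow, pod_red, lid below 0.02 m/s and contact force between the fingers and pod_blue below 0.1 N and contact force between the fingers and pod_yellow below 0.1 N and contact force between the fingers and pod_red below 0.1 N and contact force between the fingers and lid below 0.1 N); the robot touches nothing.
It fails at once if a bystander (bottle, organizer, either thermometer, spoon) moved more than 20 mm (distance of any of bottle, organizer, glass_thermometer, digital_thermometer, spoon from where it was at the start of the episode above 0.02 m).
It fails at once if a pod tipped more than 0.6 rad (its tablets would spill) (angle between any of pod_blue, pod_yellow, pod_red's own z axis and vertical above 0.6 rad).
It also fails if it takes over 122 s, if anything falls off the work surface, if the arm or the gripper's body presses on something with over 40 N, if the wrist force passes 120 N, or if a joint passes its speed limit or range.

## Working session

There is one attempt and no reset: what is moved stays moved. The work goes in short steps, Python scripts to look and compute and a shell command to move; the robot and the scene stay as the last step left them, time stands still between calls to the robot, and variables do not carry over. Pictures are saved under pics/ and viewed, at most 14 in all, crops included, and the job is handed in when it is done.

```bash
mkdir -p pics; ls
cat > h.py <<'E'
import numpy as np, cv2
from workcell import telemetry, imaging, bot
def ray(m,u,v):
    f=240/np.tan(np.radians(m["vfov"])/2); T=np.array(m["T"])
    d=T[:3,:3]@np.array([(u-m["cx"])/f,(v-m["cy"])/f,1]); return T[:3,3],d
def at(m,u,v,z):
    o,d=ray(m,u,v); return o+d*(z-o[2])/d[2]
def px(m,p):
    f=240/np.tan(np.radians(m["vfov"])/2); T=np.array(m["T"])
    c=T[:3,:3].T@(np.array(p)-T[:3,3]); return c[:2]/c[2]*f+[m["cx"],m["cy"]]
E
python3 - <<'E'
from h import *
for n in ["scene","top","wrist"]:
    m=imaging.camera_model(n); print(n,{k:(np.round(v,3).tolist() if k=="T" else v) for k,v in m.items()})
    im=imaging.read_camera(n); cv2.imwrite(f"pics/{n}0.png",im)
print(telemetry.get_state())
E
```

```text
pics
scene {'vfov': 44.99441823287882, 'cx': 317.9624696681761, 'cy': 239.56799549265244, 'T': [[0.26, 0.507, -0.822, 1441.302], [0.965, -0.15, 0.213, -269.514], [-0.015, -0.849, -0.528, 681.296], [0.0, 0.0, 0.0, 1.0]]}
top {'vfov': 47.113192506003585, 'cx': 315.9122679865564, 'cy': 233.96903840041773, 'T': [[-0.024, -0.996, 0.082, 393.425], [-1.0, 0.024, -0.003, -3.316], [0.001, -0.082, -0.997, 1105.036], [0.0, 0.0, 0.0, 1.0]]}
wrist {'vfov': 62.39281422997623, 'cx': 313.8916352017193, 'cy': 242.44567783920982, 'T': [[0.335, 0.912, 0.239, 140.983], [0.942, -0.323, -0.087, 612.996], [-0.002, 0.254, -0.967, 383.838], [0.0, 0.0, 0.0, 1.0]]}
{'t': 0.15, 'joints': array([ 1.12340485e+00,  4.91376466e-01,  1.55928787e+00, -3.22225397e-06,
        1.09170401e+00, -1.05566871e-01]), 'qvel': array([-0.00061962, -0.00105792, -0.00216489,  0.00075283, -0.0006946 ,
       -0.0002285 ]), 'tau': array([ 1.79511291e-03, -6.12901497e+01, -2.58276504e+01,  6.92828768e-02,
        4.73216758e-02, -4.24164750e-05]), 'position': array([209.39921065, 588.71982093, 239.23114673]), 'tcp_rot': array([ 1.70080684e-01,  9.85430064e-01, -3.73508899e-04, -1.04495856e-04]), 'wrist_force': array([-0.01389704, -0.80692776,  0.04914262]), 'ft_torque': array([ 0.04256792, -0.01988892,  0.00060737]), 'finger_force': 0.0, 'grip_width': 94.96984078342619}
```

View pics/top0.png

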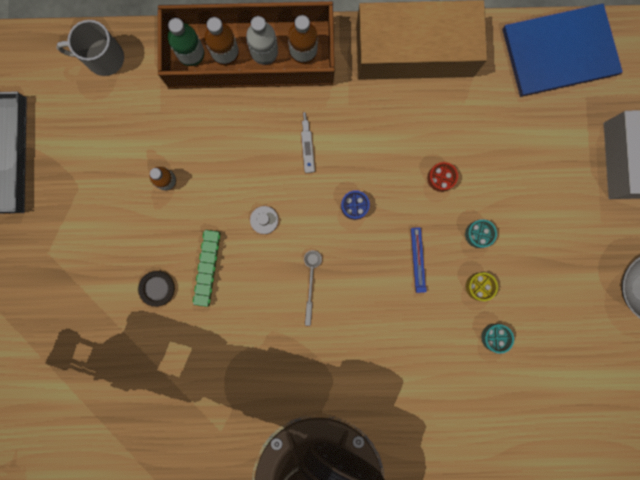

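View pics/scene0.png

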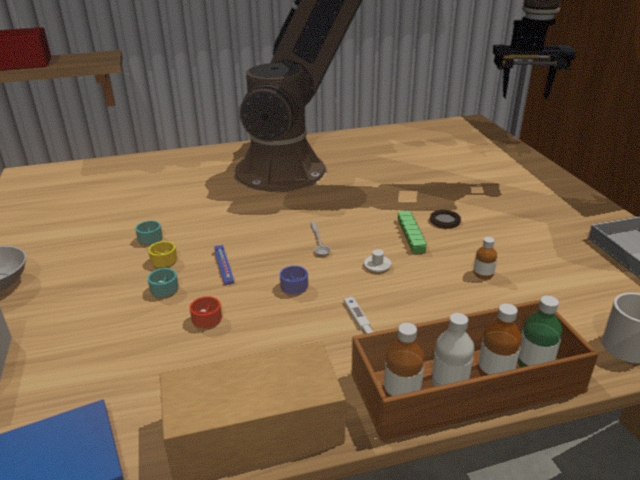

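The top view shows these items:
- The dock is at (157,289), the lid at (264,220), and the blue pod at (355,205).
- The red pod is at (443,177) and the yellow pod at (483,286).
- The look-alikes are two turquoise pods at (481,234) and (499,338). The blue thermometer case at (419,260) is another blue item.

I choose yellow at (483,286) by colour, and I'll check all of these in one enlarged crop.

Run:
```python
from h import *
im=cv2.imread("pics/top0.png"); m=imaging.camera_model("top")
c=[("red",443,177),("blue",355,205),("yel",483,286),("lid",264,220),("dock",157,289),("tq",481,234)]
t=[cv2.resize(im[v-26:v+26,u-26:u+26],(260,260),interpolation=cv2.INTER_CUBIC) for _,u,v in c]
cv2.imwrite("pics/crop1.png",np.vstack([np.hstack(t[:3]),np.hstack(t[3:])]))
ms=imaging.camera_model("scene")
for (n,u,v),z in zip(c,[35,35,35,10,12,35]):
    p=at(m,u,v,z); print(n,p.round(),px(ms,p).round(), np.hypot(*p[:2]).round())
for n,u,v,z in [("bottle",168,181,0),("digi",308,142,0),("org",207,268,23),("spoon",311,290,0),("spoonbowl",313,259,0),("glass",419,260,0),("tq2",499,338,35)]: print(n,at(m,u,v,z).round())
print(px(m,[209,589,239]),px(m,[0,0,0]))
```

```text
red [ 588. -260.   35.] [205. 303.] 643.0
blue [537. -85.  35.] [293. 272.] 543.0
yel [ 373. -328.   35.] [162. 247.] 496.0
lid [514.  96.  10.] [377. 262.] 523.0
dock [382. 309.  12.] [444. 216.] 491.0
tq [ 474. -329.   35.] [164. 274.] 577.0
bottle [599. 290.   0.]
digi [673.   5.   0.]
org [421. 208.  23.]
spoon [372.   5.   0.]
spoonbowl [434.  -0.   0.]
glass [ 427. -213.    0.]
tq2 [ 273. -354.   35.]
[-67.34074002 408.95347591] [318.23862788 482.54685527]
```

View pics/crop1.png

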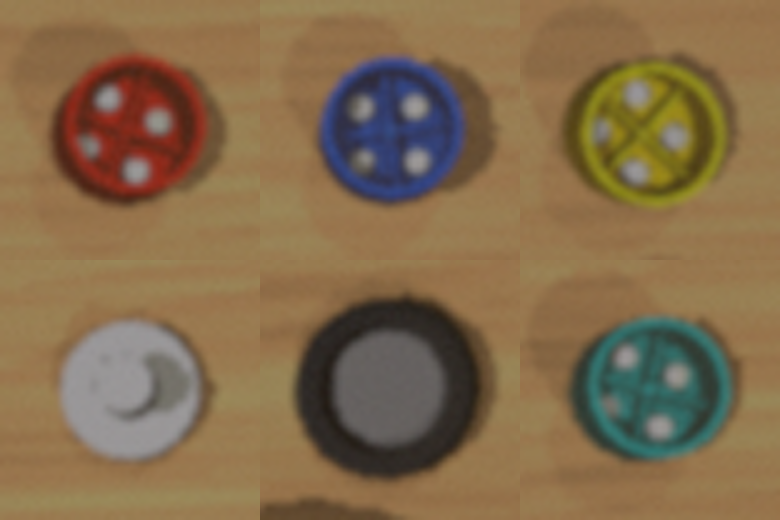

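View pics/wrist0.png

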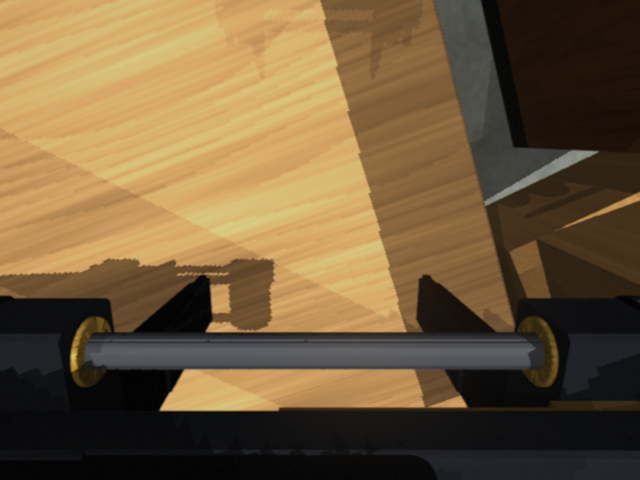

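The crop confirms red, blue, yellow, lid and dock, each centred within 1 px of my readings. The turquoise pod is distinct. I'll go over the dock first, with the jaws aligned to world y, to calibrate the wrist view.

```bash
python3 -m handwheel '[[[0,0,1.96,1.75,-2.8,0,-1],[0,0,1.96,1.75,-2.8,0,-1],[0,0,1.96,1.75,-2.8,0,-1],[0,0,1.96,1.75,-2.8,0,-1],[0,0,1.96,1.75,-2.8,0,-1],[0,0,1.96,1.75,-2.8,0,-1],[0,0,1.96,1.75,-2.8,0,-1],[0,0,1.96,1.75,-2.8,0,-1],[0,0,1.96,1.75,-2.8,0,-1],[0,0,1.96,1.75,-2.8,0,-1]]]' 20
python3 - <<'E'
from h import *
import time
s=telemetry.get_state(); m=imaging.camera_model("wrist"); im=imaging.read_camera("wrist")
print(s["position"].round(1),s["tcp_rot"].round(4))
print(px(m,[382,309,12]), px(m,s["position"]+[0,0,-6]))
cv2.imwrite("pics/w1.png",im)
E
```

```text
t: 1.15
position: [384.9, 307.6, 239.6]
tcp_rot: [-0.001, 1.0, 0.0, -0.0]
wrist_force: [0.1, 0.6, 0.4]
grip_width: 95.1
finger_force: 0.0
[384.9 307.6 239.6] [-9.e-04  1.e+00  0.e+00 -1.e-04]
[315.37350889 213.9445748 ] [313.56147687 319.5306654 ]
```

View pics/w1.png

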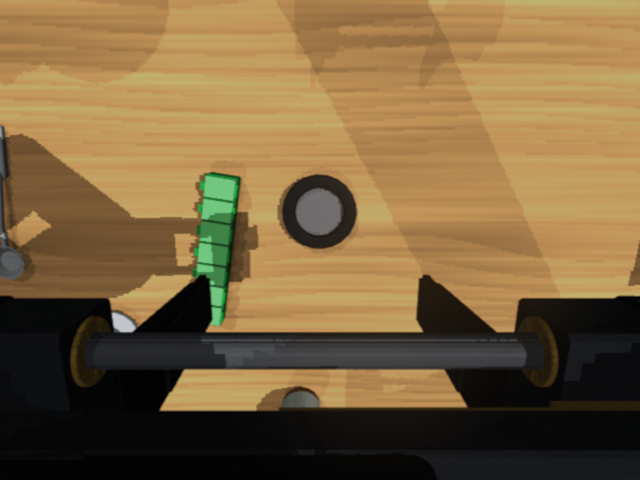

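The wrist view shows the dock at about (319.5,211.5), where the top-view estimate predicted (315,214). So there is an offset of a few mm. I'll fit the dock and pods through the same wrist camera using a silhouette helper.

```bash
cat >> h.py <<'E'
from scipy.optimize import least_squares
HSV={"blue":((110,110,40),(128,255,255)),"yel":((24,140,90),(33,255,255)),"red":((0,150,50),(5,255,255)),"dock":((0,0,0),(179,255,62)),"lid":((0,0,120),(179,45,255))}
CYL={"pod":[(28,5),(28,35)],"dock":[(36,0),(36,12)],"lid":[(28,5),(28,10)]}
def locate(m,im,n,guess,z0=0,win=70):
    """fit x,y of a cylinder (list of radius,z circles) to its colour silhouette's bounding box"""
    kind="dock" if n=="dock" else "lid" if n=="lid" else "pod"
    a=np.linspace(0,2*np.pi,90)
    def box(p):
        q=np.array([px(m,[p[0]+r*np.cos(t),p[1]+r*np.sin(t),z+z0]) for r,z in CYL[kind] for t in a])
        return np.r_[q.min(0),q.max(0)]
    c=px(m,[*guess,z0+15]).astype(int); hsv=cv2.cvtColor(im,cv2.COLOR_BGR2HSV)
    M=cv2.inRange(hsv,*map(np.array,HSV[n])); W=np.zeros_like(M); cv2.circle(W,tuple(map(int,c)),win,255,-1); M&=W
    M=cv2.morphologyEx(M,cv2.MORPH_OPEN,np.ones((3,3),np.uint8))
    k,L,S,_=cv2.connectedComponentsWithStats(M); i=1+S[1:,4].argmax(); x,y,w,h,_=S[i]
    b=np.array([x-.5,y-.5,x+w-.5,y+h-.5]); r=least_squares(lambda p:box(p)-b,guess)
    return r.x.round(1),r.fun.round(1),b
def look(n,guess,z0=0,win=70,save=None):
    s=telemetry.get_state(); m=imaging.camera_model("wrist"); im=imaging.read_camera("wrist")
    if save: cv2.imwrite(save,im)
    print(n,*locate(m,im,n,guess,z0,win),"tcp",s["position"].round(1))
E
python3 - <<'E'
from h import *
s=telemetry.get_state(); m=imaging.camera_model("wrist"); im=cv2.imread("pics/w1.png")
print(locate(m,im,"dock",[382,309])); print(at(m,319.5,211.5,10))
E
python3 -m handwheel '[[[0,0,0,1.5,-4,0,-1],[0,0,0,1.5,-4,0,-1],[0,0,0,1.5,-4,0,-1],[0,0,0,1.5,-4,0,-1],[0,0,0,1.5,-4,0,-1],[0,0,0,1.5,-4,0,-1],[0,0,0,1.5,-4,0,-1],[0,0,0,1.5,-4,0,-1],[0,0,0,1.5,-4,0,-1],[0,0,0,1.5,-3,0,-1]]]'
python3 -c "
from h import *
look('blue',[537,-85],save='pics/w2.png')"
```

```text
(array([382.5, 309.5]), array([-1.3, -1.3,  1.3,  1.4]), array([282.5, 174.5, 355.5, 247.5]))
[381.87438939 310.04989704  10.        ]
t: 2.2
position: [534.8, -83.5, 239.5]
tcp_rot: [0.0, 1.0, 0.0, -0.0]
wrist_force: [0.7, 0.1, -0.3]
grip_width: 95.0
finger_force: 0.0
blue [536.9 -85.6] [-1.1 -1.5  1.1  1.6] [281.5 190.5 341.5 252.5] tcp [534.8 -83.5 239.5]
```

View pics/w2.png

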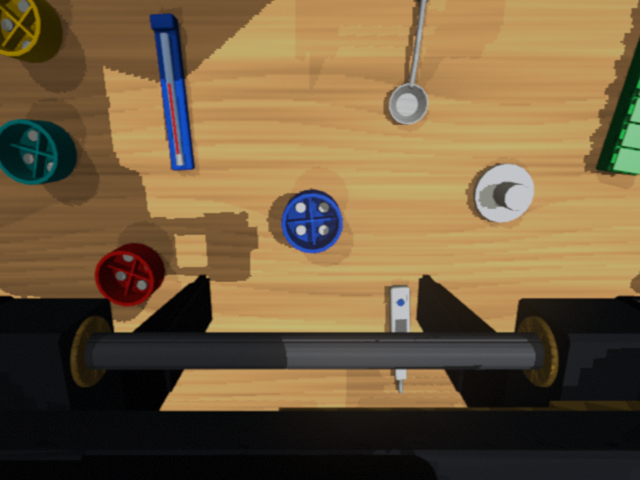

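The blue pod is centred at (312,221), and the wrist fit agrees with the top view to about 1 mm. Next I'll descend and grip it.

```bash
python3 -m handwheel '[[[0,0,0,0.1,-0.1,-3,-1],[0,0,0,0.1,-0.1,-3,-1],[0,0,0,0,0,-3,-1],[0,0,0,0,0,-3,-1],[0,0,0,0,0,-3,-1],[0,0,0,0,0,-2.5,-1],[0,0,0,0,0,-1.6,-1],[0,0,0,0,0,-1,-1],[0,0,0,0,0,-0.55,-1],[0,0,0,0,0,0,-1]]]' 20
python3 -m handwheel '[[[0,0,0,0,0,0,0.3],[0,0,0,0,0,0,0.4],[0,0,0,0,0,0,1],[0,0,0,0,0,0,1],[0,0,0,0,0,0,1],[0,0,0,0,0,0,1],[0,0,0,0,0,0,1],[0,0,0,0,0,0,1],[0,0,0,0,0,0,1],[0,0,0,0,0,0,1]]]' 20
```

```text
t: 3.25
position: [536.4, -83.1, 32.9]
tcp_rot: [-0.0, 1.0, 0.0, -0.0]
wrist_force: [0.4, 0.1, 0.5]
grip_width: 95.0
finger_force: 0.0
t: 4.25
position: [536.6, -83.2, 33.3]
tcp_rot: [-0.0, 1.0, -0.0, 0.0]
wrist_force: [-0.1, -0.4, 5.9]
grip_width: 56.3
finger_force: 20.0
```

```bash
python3 -m handwheel '[[[0,0,0,0,0,1,1],[0,0,0,0,0,2,1],[0,0,0,0,0,3,1],[0,0,0,0,0,3,1],[0,0,0,0,0,2,1],[0,0,0,-0.5,1,1,1],[0,0,0,-1,3,0,1],[0,0,0,-1.5,4,0,1],[0,0,0,-1.5,4,0,1],[0,0,0,-1.5,4,0,1]]]'
python3 -m handwheel '[[[0,0,0,-1.5,4,0,1],[0,0,0,-1.5,4,0,1],[0,0,0,-1.5,4,0,1],[0,0,0,-1.5,3.5,0,1],[0,0,0,-1.5,3,0,1],[0,0,0,-1,2.5,0,1],[0,0,0,-0.96,1.5,0,1],[0,0,0,0,0.8,0,1],[0,0,0,0,0,0,1],[0,0,0,0,0,0,1]]]'
python3 -c "
from h import *
s=telemetry.get_state();print(s['position'].round(2))
m=imaging.camera_model('wrist'); im=imaging.read_camera('wrist'); cv2.imwrite('pics/w3.png',im)
z=s['position'][2]-33
print(px(m,[382.5,309.5,12]))"
```

```text
t: 5.25
position: [474.8, 78.6, 152.8]
tcp_rot: [0.0, 1.0, 0.0, -0.001]
wrist_force: [0.6, 1.0, -0.9]
grip_width: 56.0
finger_force: 20.0
t: 6.25
position: [381.9, 309.4, 153.0]
tcp_rot: [-0.0, 1.0, -0.0, -0.0]
wrist_force: [0.0, -0.2, -1.4]
grip_width: 56.4
finger_force: 20.0
[381.93 309.42 152.97]
[314.00980723 240.11827327]
```

View pics/w3.png

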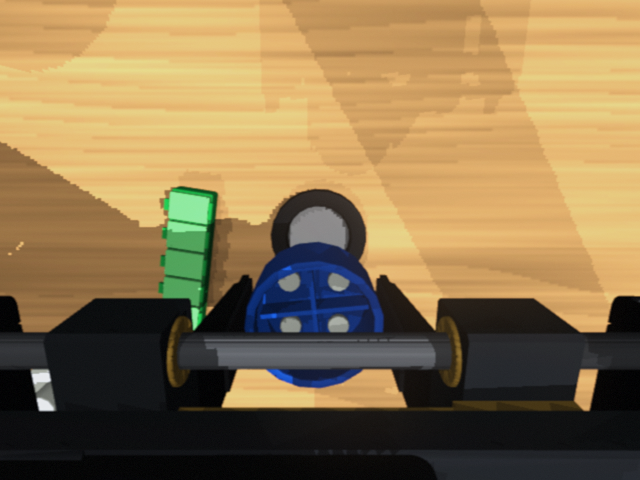

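The held pod is centred at column 315 and the dock at about 319, so there may be a few mm of offset in y. I'll measure that properly with the arm at rest.

Run:
```python
from h import *
for i in range(3):
    s=telemetry.get_state(); m=imaging.camera_model("wrist"); im=imaging.read_camera("wrist")
    T=np.array(m["T"]); p=s["position"]
    print(p.round(2), (T[:3,3]-p).round(1), T[:3,0].round(4),T[:3,1].round(4), "axis px z12",px(m,[p[0],p[1],12]).round(1),"podtop",px(m,[p[0],p[1],p[2]+2]).round(1))
hsv=cv2.cvtColor(im,cv2.COLOR_BGR2HSV); M=cv2.inRange(hsv,(0,0,0),(179,255,62))
for r in (205,215,225,232): 
    c=np.where(M[r,262:380])[0]+262; print(r,c.min(),c.max(),(c.min()+c.max())/2, at(m,(c.min()+c.max())/2,r,12).round(1))
print("top row",np.where(M[180:230,319])[0].min()+180)
B=cv2.inRange(hsv,*map(np.array,HSV["blue"]))
for r in (270,290,310,325): c=np.where(B[r,230:400])[0]+230; print(r,c.min(),c.max(),(c.min()+c.max())/2)
mt=imaging.camera_model("top"); print("top dock",at(mt,156.6,288.4,12).round(1), at(mt,354.4+1,204.8,35).round(1))
```

```text
[382.07 309.23 153.01] [-72.6   0.3 144.7] [-3.e-04  1.e+00 -1.e-03] [9.673e-01 5.000e-04 2.536e-01] axis px z12 [313.9 239.4] podtop [313.6 328.5]
[382.17 309.15 153.04] [-72.6   0.3 144.7] [ 1.e-04  1.e+00 -1.e-03] [9.673e-01 2.000e-04 2.537e-01] axis px z12 [313.9 239.3] podtop [313.6 328.5]
[382.18 309.15 153.1 ] [-72.6   0.3 144.7] [ 2.e-04  1.e+00 -9.e-04] [0.9673 0.     0.2538] axis px z12 [313.9 239.3] podtop [313.5 328.5]
205 283 352 317.5 [356.4 311.8  12. ]
215 277 359 318.0 [363.8 312.2  12. ]
225 273 363 318.0 [371.3 312.2  12. ]
232 272 364 318.0 [376.6 312.2  12. ]
top row 190
270 264 363 313.5
290 254 372 313.0
310 246 382 314.0
325 244 383 313.5
top dock [383.  310.1  12. ] [536.9 -85.7  35. ]
```

```bash
python3 -c "
from h import *
m=imaging.camera_model('wrist')
for r in (189,190): print(at(m,318,r,0)[0]+36, at(m,318,r,12)[0]+36)"
python3 -m handwheel '[[[0,0,0,0,0.1,-1,1],[0,0,0,0,0.1,-1,1],[0,0,0,0,0,-1,1],[0,0,0,0,0,-1,1],[0,0,0,0,0,-1,1],[0,0,0,0,0,-1,1],[0,0,0,0,0,-0.5,1],[0,0,0,0,0,0,1],[0,0,0,0,0,0,1],[0,0,0,0,0,0,1]]]'
cat >> h.py <<'E'
def rows(rs,lo,hi,n,lo2=0,z=12,save=None):
    """centre y per image row, of mask n between columns lo..hi"""
    s=telemetry.get_state(); m=imaging.camera_model("wrist"); im=imaging.read_camera("wrist")
    if save: cv2.imwrite(save,im)
    M=cv2.inRange(cv2.cvtColor(im,cv2.COLOR_BGR2HSV),*map(np.array,HSV[n])); print("tcp",s["position"].round(2))
    for r in rs:
        c=np.where(M[r,lo:hi])[0]+lo
        if len(c): print(r,c.min(),c.max(),at(m,(c.min()+c.max())/2,r,z).round(1))
    c=np.where(M[:,(lo+hi)//2])[0]; print("first row",c[c>100][0] if len(c[c>100]) else None)
    return s,m,im
E
python3 -c "
from h import *
s,m,im=rows([205,220,230,240],245,395,'dock',save='pics/w4.png')
p=s['position'];print(px(m,[*p[:2],12]))"
```

```text
382.32020735593323 380.84117763224003
383.0699493647152 381.56071276891237
t: 7.45
position: [382.0, 312.0, 88.5]
tcp_rot: [-0.0, 1.0, 0.0, 0.0]
wrist_force: [-0.3, 0.6, -0.1]
grip_width: 56.1
finger_force: 20.0
tcp [382.04 311.99  88.52]
205 298 331 [345.8 312.4  12. ]
220 272 356 [354.4 312.1  12. ]
230 265 364 [360.2 312.4  12. ]
240 260 369 [366.1 312.4  12. ]
first row 203
[313.71854759 266.30887859]
```

View pics/w4.png

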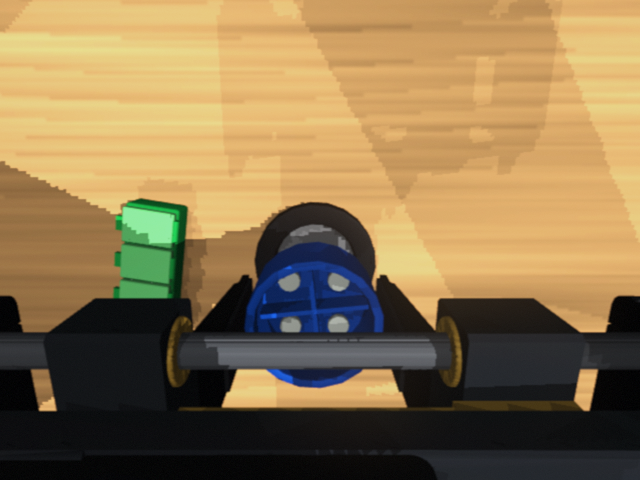

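The dock's y is steady at 312.3, and the pod is lined up with it. I'll lower it in.

```bash
python3 -m handwheel '[[[0,0,0,0.04,0,-1,1],[0,0,0,0,0,-1,1],[0,0,0,0,0,-1,1],[0,0,0,0,0,-0.5,1],[0,0,0,0,0,-0.4,1],[0,0,0,0,0,-0.3,1],[0,0,0,0,0,-0.3,1],[0,0,0,0,0,-0.25,1],[0,0,0,0,0,0,1],[0,0,0,0,0,0,1]]]'
```

```text
t: 8.5
position: [382.3, 311.9, 40.8]
tcp_rot: [-0.0, 1.0, 0.0, 0.0]
wrist_force: [-0.2, 1.1, -1.0]
grip_width: 56.5
finger_force: 20.0
```

There is no contact force with the pod's origin about 8 mm above the bench, so its foot is inside the recess. I'll release, rise, and check.

```bash
python3 -m handwheel '[[[0,0,0,0,0,-0.05,1],[0,0,0,0,0,0,-0.3],[0,0,0,0,0,0,-0.6],[0,0,0,0,0,0,-1],[0,0,0,0,0,0,-1],[0,0,0,0,0,2,-1],[0,0,0,0,0,4,-1],[0,0,0,0,0,4,-1],[0,0,0,0,0,4,-1],[0,0,0,0,0,2,-1]]]'
python3 -m handwheel '[[[0,0,0,0,0,2,-1],[0,0,0,0,0,1.8,-1],[0,0,0,0,0,0,-1],[0,0,0,0,0,0,-1],[0,0,0,0,0,0,-1],[0,0,0,0,0,0,-1],[0,0,0,0,0,0,-1],[0,0,0,0,0,0,-1],[0,0,0,0,0,0,-1],[0,0,0,0,0,0,-1]]]'
python3 -c "
from h import *
look('blue',[382,312],z0=7,save='pics/w5.png')
m=imaging.camera_model('wrist');im=cv2.imread('pics/w5.png');print(locate(m,im,'dock',[382,312]))"
```

```text
t: 9.5
position: [382.7, 312.2, 203.3]
tcp_rot: [-0.0, 1.0, 0.001, 0.002]
wrist_force: [0.3, -0.6, -1.3]
grip_width: 95.4
finger_force: 0.0
t: 10.5
position: [382.3, 311.9, 238.1]
tcp_rot: [-0.0, 1.0, 0.0, -0.0]
wrist_force: [-0.2, -0.5, -0.5]
grip_width: 95.1
finger_force: 0.0
blue [382.1 311.5] [ 0.1 -0.8 -0.1  0.8] [281.5 188.5 345.5 253.5] tcp [382.3 311.9 238.1]
(array([370.8, 311.9]), array([ -1.6, -11.8,   1.6,  12.7]), array([277.5, 177.5, 350.5, 229.5]))
```

View pics/w5.png

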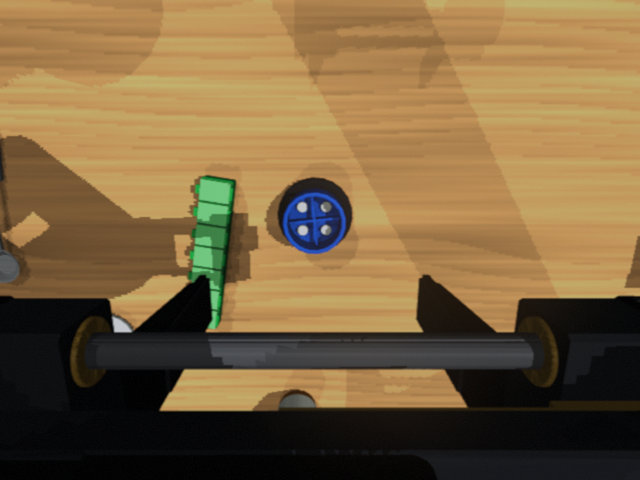

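The blue pod is seated, centred at (315,222) on the dock ring. Its fit is (382.1,311.5), with the size matching seated height. Next is the yellow pod, by an arc that stays beyond the 400 mm minimum radius.

```bash
python3 -m handwheel '[[[0,0,0,1,-2,0,-1],[0,0,0,1,-4,0,-1],[0,0,0,1,-4,0,-1],[0,0,0,1,-4,0,-1],[0,0,0,1,-4,0,-1],[0,0,0,1,-4,0,-1],[0,0,0,1,-4,0,-1],[0,0,0,0,-4,0,-1],[0,0,0,0,-4,0,-1],[0,0,0,0,-4,0,-1]]]'
python3 -m handwheel '[[[0,0,0,0,-4,0,-1],[0,0,0,-1,-4,0,-1],[0,0,0,-1,-4,0,-1],[0,0,0,-1,-4,0,-1],[0,0,0,-1,-4,0,-1],[0,0,0,-1.5,-3,0,-1],[0,0,0,-1.3,-2,0,-1],[0,0,0,-1,-1,0,-1],[0,0,0,0,0,0,-1],[0,0,0,0,0,0,-1]]]'
python3 -m handwheel '[[[0,0,0,0,0,-1,-1],[0,0,0,0,0,-1,-1],[0,0,0,0,0,-1,-1],[0,0,0,0,0,-1,-1],[0,0,0,0,0,0,-1],[0,0,0,0,0,0,-1],[0,0,0,0,0,0,-1],[0,0,0,0,0,0,-1],[0,0,0,0,0,0,-1],[0,0,0,0,0,0,-1]]]'
python3 -c "
from h import *
look('yel',[373,-329],save='pics/w6.png')"
```

```text
t: 11.55
position: [452.1, -69.8, 238.3]
tcp_rot: [-0.0, 1.0, 0.0, 0.0]
wrist_force: [0.9, 0.5, -0.4]
grip_width: 94.8
finger_force: 0.0
t: 12.55
position: [374.4, -327.6, 238.2]
tcp_rot: [0.0, 1.0, 0.0, 0.0]
wrist_force: [0.6, -0.6, 0.1]
grip_width: 95.3
finger_force: 0.0
t: 13.55
position: [374.3, -328.2, 198.4]
tcp_rot: [-0.0, 1.0, -0.0, 0.0]
wrist_force: [1.0, -0.4, -0.3]
grip_width: 95.3
finger_force: 0.0
yel [ 370.9 -328.9] [-1.7 -3.2  1.7  3.2] [279.5 191.5 346.5 258.5] tcp [ 374.3 -328.2  198.4]
```

View pics/w6.png

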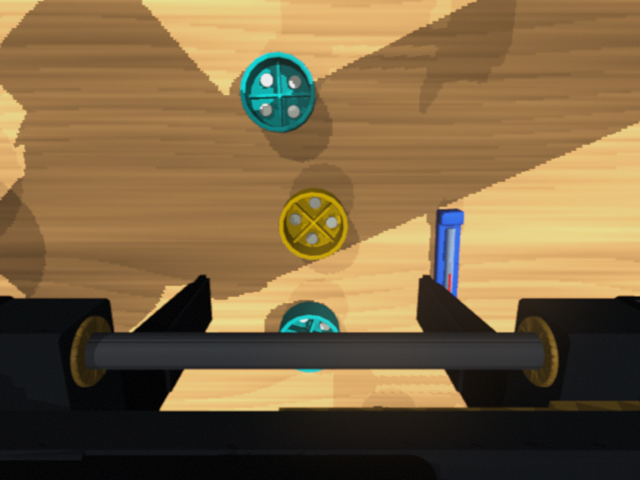

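The yellow pod is at (313.5,225), between the turquoise look-alikes at (278,92) and (309,325). Now I'll grasp it.

```bash
python3 -m handwheel '[[[0,0,0,-0.15,-0.05,-2,-1],[0,0,0,-0.1,0,-3,-1],[0,0,0,0,0,-3,-1],[0,0,0,0,0,-3,-1],[0,0,0,0,0,-2.5,-1],[0,0,0,0,0,-1.5,-1],[0,0,0,0,0,-1,-1],[0,0,0,0,0,-0.5,-0.3],[0,0,0,0,0,0,0],[0,0,0,0,0,0,0.1]]]' 20
python3 -m handwheel '[[[0,0,0,0,0,0,1],[0,0,0,0,0,0,1],[0,0,0,0,0,0,1],[0,0,0,0,0,0,1],[0,0,0,0,0,0,1],[0,0,0,0,0,0,1],[0,0,0,0,0,1,1],[0,0,0,0,0,2,1],[0,0,0,0,0,3,1],[0,0,0,0,0,3,1]]]' 20
python3 -m handwheel '[[[0,0,0,0,0,3,1],[0,0,0,0,0,2.5,1],[0,0,0,0,0,0.5,1],[0,0,0,0,0,0,1],[0,0,0,0,0,0,1],[0,0,0,0,0,0,1],[0,0,0,0,0,0,1],[0,0,0,0,0,0,1],[0,0,0,0,0,0,1],[0,0,0,0,0,0,1]]]' 20
python3 - <<'E'
from h import *
im=imaging.read_camera("wrist"); a=cv2.imread("pics/w3.png")[230:400,220:410]; b=im[230:400,220:410]
cv2.imwrite("pics/w7.png",np.hstack([cv2.resize(x,(380,340)) for x in(a,b)]))
E
```

```text
t: 14.6
position: [372.0, -328.8, 33.7]
tcp_rot: [-0.0, 1.0, -0.0, 0.0]
wrist_force: [0.8, -0.1, -0.3]
grip_width: 76.5
finger_force: 0.0
t: 15.6
position: [371.5, -328.4, 124.5]
tcp_rot: [-0.0, 1.0, 0.0, -0.0]
wrist_force: [-1.5, -0.8, -1.1]
grip_width: 56.1
finger_force: 20.0
t: 16.6
position: [371.8, -328.6, 183.0]
tcp_rot: [-0.0, 1.0, 0.0, -0.0]
wrist_force: [-0.1, -0.4, 0.0]
grip_width: 56.0
finger_force: 20.0
```

View pics/w7.png

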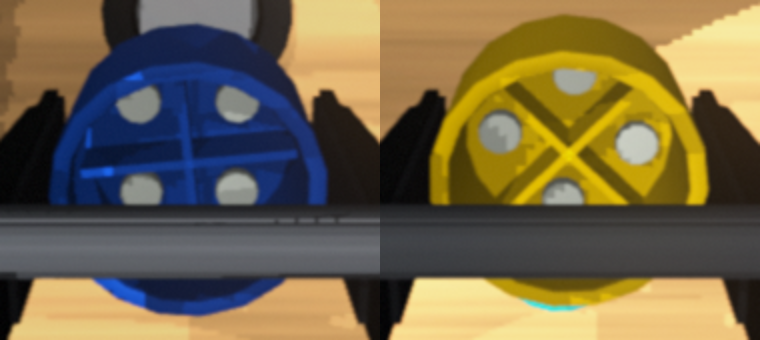

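The held pod sits about 1.8 mm further toward -x in the jaws than blue did, by the rim edges. I'll compensate at the dock.

```bash
python3 -m handwheel '[[[0,0,0,1,2,0,1],[0,0,0,1.5,4,0,1],[0,0,0,1.5,4,0,1],[0,0,0,1.5,4,0,1],[0,0,0,1,4,0,1],[0,0,0,1,4,0,1],[0,0,0,1,4,0,1],[0,0,0,0,4,0,1],[0,0,0,0,4,0,1],[0,0,0,0,4,0,1]]]'
python3 -m handwheel '[[[0,0,0,0,4,0,1],[0,0,0,-1,4,0,1],[0,0,0,-1,4,0,1],[0,0,0,-1,4,0,1],[0,0,0,-1,4,0,1],[0,0,0,-1.3,3,0,1],[0,0,0,-1,2,0,1],[0,0,0,-1,1,0,1],[0,0,0,0,0,0,1],[0,0,0,0,0,0,1]]]'
python3 -m handwheel '[[[0,0,0,0,0,-1,1],[0,0,0,0,0,-1,1],[0,0,0,0,0,-1,1],[0,0,0,0,0,-1,1],[0,0,0,0,0,-1,1],[0,0,0,0,0,-1,1],[0,0,0,0,0,0,1],[0,0,0,0,0,0,1],[0,0,0,0,0,0,1],[0,0,0,0,0,0,1]]]'
python3 -c "
from h import *
s,m,im=rows([215,225,235,242],240,395,'blue',z=42)
M=cv2.inRange(cv2.cvtColor(im,cv2.COLOR_BGR2HSV),*map(np.array,HSV['blue']));cols=np.where(M)
print('min row',[np.where(M[180:,c])[0][0]+180 for c in (305,312,320)]); r=cols[0].min();print(at(m,313,np.where(M[180:,313])[0][0]+179.5,12)[0]+28)
cv2.imwrite('pics/w8.png',im)"
```

```text
t: 17.65
position: [456.6, 53.0, 183.2]
tcp_rot: [-0.0, 1.0, 0.0, 0.0]
wrist_force: [0.8, -0.2, -1.2]
grip_width: 56.0
finger_force: 20.0
t: 18.65
position: [383.9, 310.9, 183.2]
tcp_rot: [-0.0, 1.0, -0.0, 0.0]
wrist_force: [0.3, -0.2, -0.8]
grip_width: 55.9
finger_force: 20.0
t: 19.65
position: [383.9, 311.5, 123.6]
tcp_rot: [-0.0, 1.0, 0.0, 0.0]
wrist_force: [0.3, 0.4, -0.0]
grip_width: 55.8
finger_force: 20.0
tcp [383.92 311.49 123.55]
215 290 339 [354.3 311.9  42. ]
225 280 348 [360.3 311.6  42. ]
235 275 354 [366.3 311.9  42. ]
242 272 357 [370.5 311.9  42. ]
first row 208
min row [np.int64(209), np.int64(208), np.int64(208)]
383.07388651737153
```

View pics/w8.png

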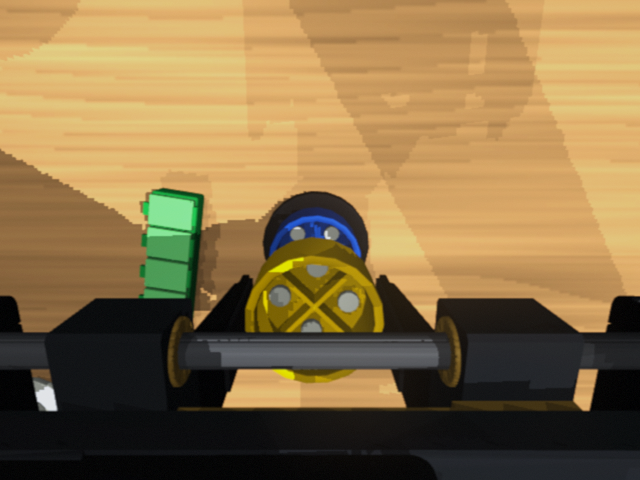

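The blue rim is centred on y = 311.8, and the held yellow pod is above it and in line. Lowering it now.

```bash
python3 -m handwheel '[[[0,0,0,0,0.03,-1,1],[0,0,0,0,0,-1,1],[0,0,0,0,0,-1,1],[0,0,0,0,0,-0.6,1],[0,0,0,0,0,-0.4,1],[0,0,0,0,0,-0.4,1],[0,0,0,0,0,-0.4,1],[0,0,0,0,0,-0.4,1],[0,0,0,0,0,0,1],[0,0,0,0,0,0,1]]]'
```

```text
t: 20.7
position: [383.8, 311.7, 71.2]
tcp_rot: [-0.0, 1.0, 0.0, 0.0]
wrist_force: [-0.0, 0.2, -0.6]
grip_width: 56.4
finger_force: 20.0
```

```bash
python3 -m handwheel '[[[0,0,0,0,0,-0.03,1],[0,0,0,0,0,0,-0.3],[0,0,0,0,0,0,-0.6],[0,0,0,0,0,0,-1],[0,0,0,0,0,0,-1],[0,0,0,0,0,2,-1],[0,0,0,0,0,4,-1],[0,0,0,0,0,4,-1],[0,0,0,0,0,4,-1],[0,0,0,0,0,2.7,-1]]]'
python3 -m handwheel '[[[0,0,0,0,0,0,-1],[0,0,0,0,0,0,-1],[0,0,0,0,0,0,-1],[0,0,0,0,0,0,-1],[0,0,0,0,0,0,-1],[0,0,0,0,0,0,-1],[0,0,0,0,0,0,-1],[0,0,0,0,0,0,-1],[0,0,0,0,0,0,-1],[0,0,0,0,0,0,-1]]]'
python3 -c "
from h import *
look('yel',[382,312],z0=37,save='pics/w9.png')"
python3 -m handwheel '[[[0,0,0,1,-2,0,-1],[0,0,0,1.4,-4,0,-1],[0,0,0,1.4,-4,0,-1],[0,0,0,1.4,-4,0,-1],[0,0,0,1.4,-4,0,-1],[0,0,0,1.4,-4,0,-1],[0,0,0,1.4,-4,0,-1],[0,0,0,1.4,-4,0,-1],[0,0,0,1.4,-4,0,-1],[0,0,0,1.4,-4,0,-1]]]'
python3 -m handwheel '[[[0,0,0,1.4,-4,0,-1],[0,0,0,1.4,-4,0,-1],[0,0,0,1.4,-4,0,-1],[0,0,0,1.4,-3.5,0,-1],[0,0,0,1,-2.2,0,-1],[0,0,0,0.2,-1.5,0,-1],[0,0,0,0,0,-2,-1],[0,0,0,0,0,-2,-1],[0,0,0,0,0,0,-1],[0,0,0,0,0,0,-1]]]'
python3 -m handwheel '[[[0,0,0,0,0,0,-1],[0,0,0,0,0,0,-1],[0,0,0,0,0,0,-1],[0,0,0,0,0,0,-1],[0,0,0,0,0,0,-1],[0,0,0,0,0,0,-1],[0,0,0,0,0,0,-1],[0,0,0,0,0,0,-1],[0,0,0,0,0,0,-1],[0,0,0,0,0,0,-1]]]'
python3 -c "
from h import *
look('red',[588,-260],save='pics/w10.png')
mt=imaging.camera_model('top');print(at(mt,443.2,176.2,35).round(1),at(mt,483.3,285.9,35).round(1))"
```

```text
t: 21.7
position: [383.9, 311.8, 240.6]
tcp_rot: [-0.0, 1.0, 0.001, 0.001]
wrist_force: [-0.5, -0.1, -0.8]
grip_width: 94.8
finger_force: 0.0
t: 22.7
position: [383.8, 311.7, 237.9]
tcp_rot: [-0.0, 1.0, 0.0, 0.0]
wrist_force: [1.1, -0.4, 0.3]
grip_width: 95.1
finger_force: 0.0
yel [383.  311.8] [-0.3 -2.4  0.3  2.4] [279.5 193.5 348.5 261.5] tcp [383.8 311.7 237.9]
t: 23.75
position: [520.1, -70.2, 238.0]
tcp_rot: [-0.0, 1.0, 0.0, 0.0]
wrist_force: [0.9, 1.1, 0.4]
grip_width: 94.8
finger_force: 0.0
t: 24.75
position: [587.7, -260.0, 198.3]
tcp_rot: [-0.0, 1.0, 0.0, -0.0]
wrist_force: [0.9, -0.8, 0.6]
grip_width: 95.2
finger_force: 0.0
t: 25.75
position: [587.8, -260.3, 197.8]
tcp_rot: [-0.0, 1.0, 0.0, -0.0]
wrist_force: [0.3, -1.1, 1.4]
grip_width: 94.8
finger_force: 0.0
red [ 589.3 -261.4] [-1.1 -1.2  1.1  1.3] [278.5 195.5 346.5 266.5] tcp [ 587.8 -260.3  197.8]
[ 589.5 -260.2   35. ] [ 372.9 -328.6   35. ]
```

The yellow pod is seated, with its fit at (383.0,311.8) and seated scale. The red pod is at (589.3,-261.4), so I'll grasp it.

```bash
python3 -m handwheel '[[[0,0,0,0.15,-0.1,-2,-1],[0,0,0,0,0,-3,-1],[0,0,0,0,0,-3,-1],[0,0,0,0,0,-3,-1],[0,0,0,0,0,-2.5,-1],[0,0,0,0,0,-1.5,-1],[0,0,0,0,0,-1,-1],[0,0,0,0,0,-0.45,-0.3],[0,0,0,0,0,0,0],[0,0,0,0,0,0,0.1]]]' 20
python3 -m handwheel '[[[0,0,0,0,0,0,1],[0,0,0,0,0,0,1],[0,0,0,0,0,0,1],[0,0,0,0,0,0,1],[0,0,0,0,0,0,1],[0,0,0,0,0,0,1],[0,0,0,0,0,1,1],[0,0,0,0,0,2,1],[0,0,0,0,0,3,1],[0,0,0,0,0,3,1]]]' 20
python3 -m handwheel '[[[0,0,0,0,0,3,1],[0,0,0,0,0,2.5,1],[0,0,0,0,0,0.5,1],[0,0,0,0,0,0,1],[0,0,0,0,0,0,1],[0,0,0,0,0,0,1],[0,0,0,0,0,0,1],[0,0,0,0,0,0,1],[0,0,0,0,0,0,1],[0,0,0,0,0,0,1]]]' 20
python3 - <<'E'
from h import *
im=imaging.read_camera("wrist"); cv2.imwrite("pics/w11.png",im)
for f,n in (("w3","blue"),("w8","yel"),("w11","red")):
    I=cv2.imread(f"pics/{f}.png"); M=cv2.inRange(cv2.cvtColor(I,cv2.COLOR_BGR2HSV),*map(np.array,HSV[n]))[:, 300:330]
    if n=="red": M|=cv2.inRange(cv2.cvtColor(I,cv2.COLOR_BGR2HSV),(170,100,40),(179,255,255))[:,300:330]
    c=np.where(M.sum(1)>255*5)[0]; c=c[c>225]; print(n,"bottom row",c.max(),"top",c.min())
E
```

```text
t: 26.8
position: [589.7, -261.5, 34.3]
tcp_rot: [-0.0, 1.0, -0.0, 0.001]
wrist_force: [0.7, 0.2, 0.8]
grip_width: 76.4
finger_force: 0.0
t: 27.8
position: [589.0, -261.2, 124.5]
tcp_rot: [-0.0, 1.0, 0.0, -0.0]
wrist_force: [0.6, -0.5, 0.3]
grip_width: 56.3
finger_force: 20.0
t: 28.8
position: [589.3, -261.3, 183.2]
tcp_rot: [-0.0, 1.0, 0.0, -0.0]
wrist_force: [-0.2, -0.4, -0.7]
grip_width: 56.4
finger_force: 20.0
blue bottom row 386 top 243
yel bottom row 381 top 243
red bottom row 385 top 243
```

```bash
python3 -m handwheel '[[[0,0,0,-1,2,0,1],[0,0,0,-1.4,4,0,1],[0,0,0,-1.4,4,0,1],[0,0,0,-1.4,4,0,1],[0,0,0,-1.4,4,0,1],[0,0,0,-1.4,4,0,1],[0,0,0,-1.4,4,0,1],[0,0,0,-1.4,4,0,1],[0,0,0,-1.4,4,0,1],[0,0,0,-1.4,4,0,1]]]'
python3 -m handwheel '[[[0,0,0,-1.4,4,0,1],[0,0,0,-1.4,4,0,1],[0,0,0,-1.4,4,0,1],[0,0,0,-1.4,3.5,0,1],[0,0,0,-1,2.3,0,1],[0,0,0,-0.4,1.5,0,1],[0,0,0,0,0,-1,1],[0,0,0,0,0,-1,1],[0,0,0,0,0,-1,1],[0,0,0,0,0,0,1]]]'
python3 -m handwheel '[[[0,0,0,0,0,0,1],[0,0,0,0,0,0,1],[0,0,0,0,0,0,1],[0,0,0,0,0,0,1],[0,0,0,0,0,0,1],[0,0,0,0,0,0,1],[0,0,0,0,0,0,1],[0,0,0,0,0,0,1],[0,0,0,0,0,0,1],[0,0,0,0,0,0,1]]]'
python3 -c "
from h import *
rows([218,225,232,240],240,395,'yel',z=72,save='pics/w12.png')"
```

```text
t: 29.85
position: [452.6, 120.1, 183.6]
tcp_rot: [-0.0, 1.0, 0.0, 0.0]
wrist_force: [0.3, 0.1, -1.4]
grip_width: 56.5
finger_force: 20.0
t: 30.85
position: [383.1, 310.6, 151.7]
tcp_rot: [0.0, 1.0, -0.001, -0.001]
wrist_force: [-0.6, -0.7, -0.7]
grip_width: 56.4
finger_force: 20.0
t: 31.85
position: [383.3, 311.7, 153.3]
tcp_rot: [-0.0, 1.0, 0.0, -0.0]
wrist_force: [0.1, 0.3, -0.5]
grip_width: 56.6
finger_force: 20.0
tcp [383.26 311.66 153.34]
218 290 339 [355.4 312.1  72. ]
225 283 345 [359.5 311.8  72. ]
232 278 351 [363.7 312.1  72. ]
240 273 356 [368.5 312.1  72. ]
first row 210
```

View pics/w12.png

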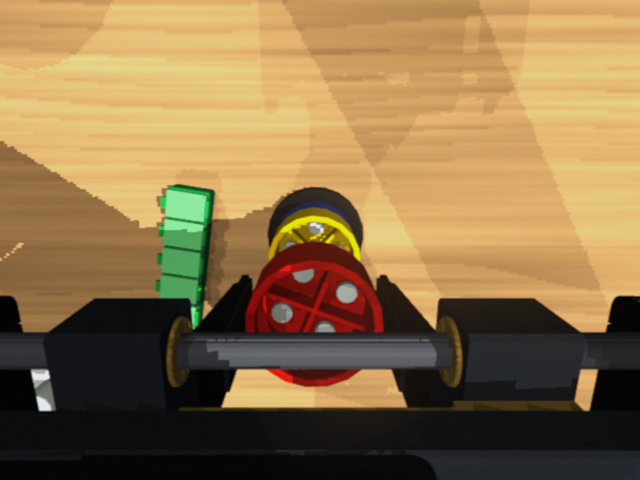

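The red pod is above the yellow rim, whose columns run about 270–360. The centres agree within 0.4 mm. Lowering it now, then releasing it and going to the lid.

```bash
python3 -m handwheel '[[[0,0,0,0,0.03,-1,1],[0,0,0,0,0,-1,1],[0,0,0,0,0,-1,1],[0,0,0,0,0,-0.6,1],[0,0,0,0,0,-0.4,1],[0,0,0,0,0,-0.4,1],[0,0,0,0,0,-0.4,1],[0,0,0,0,0,-0.4,1],[0,0,0,0,0,0,1],[0,0,0,0,0,0,1]]]'
```

```text
t: 32.9
position: [383.3, 312.0, 101.4]
tcp_rot: [-0.0, 1.0, 0.0, 0.0]
wrist_force: [0.6, -0.5, -1.1]
grip_width: 56.6
finger_force: 20.0
```

```bash
python3 -m handwheel '[[[0,0,0,0,0,-0.04,1],[0,0,0,0,0,0,-0.3],[0,0,0,0,0,0,-0.6],[0,0,0,0,0,0,-1],[0,0,0,0,0,0,-1],[0,0,0,0,0,2,-1],[0,0,0,0,0,4,-1],[0,0,0,0,0,4,-1],[0,0,0,0,0,2.7,-1],[0,0,0,0,0,1,-1]]]'
python3 -m handwheel '[[[0,0,0,0,0,0,-1],[0,0,0,0,0,0,-1],[0,0,0,0,0,0,-1],[0,0,0,0,0,0,-1],[0,0,0,0,0,0,-1],[0,0,0,0,0,0,-1],[0,0,0,0,0,0,-1],[0,0,0,0,0,0,-1],[0,0,0,0,0,0,-1],[0,0,0,0,0,0,-1]]]'
python3 -c "
from h import *
look('red',[382,312],z0=67,save='pics/w13.png')"
python3 -m handwheel '[[[0,0,0,1,-2,0,-1],[0,0,0,2,-3,0,-1],[0,0,0,2,-4,0,-1],[0,0,0,2,-4,0,-1],[0,0,0,2,-4,0,-1],[0,0,0,2,-3,0,-1],[0,0,0,2,-1.6,0,-1],[0,0,0,0.1,0,-2,-1],[0,0,0,0,0,-2,-1],[0,0,0,0,0,0,-1]]]'
python3 -m handwheel '[[[0,0,0,0,0,0,-1],[0,0,0,0,0,0,-1],[0,0,0,0,0,0,-1],[0,0,0,0,0,0,-1],[0,0,0,0,0,0,-1],[0,0,0,0,0,0,-1],[0,0,0,0,0,0,-1],[0,0,0,0,0,0,-1],[0,0,0,0,0,0,-1],[0,0,0,0,0,0,-1]]]'
python3 -c "
from h import *
look('lid',[514,96],save='pics/w14.png')"
```

```text
t: 33.9
position: [383.8, 312.3, 240.5]
tcp_rot: [-0.0, 1.0, 0.001, 0.002]
wrist_force: [-1.0, 0.3, -0.5]
grip_width: 95.0
finger_force: 0.0
t: 34.9
position: [383.3, 312.0, 238.0]
tcp_rot: [-0.0, 1.0, 0.0, 0.0]
wrist_force: [-0.5, -0.1, -0.2]
grip_width: 95.3
finger_force: 0.0
red [383.2 312.1] [-0.8 -1.6  0.8  1.6] [276.5 198.5 351.5 275.5] tcp [383.3 312.  238. ]
t: 35.95
position: [513.4, 95.6, 196.0]
tcp_rot: [0.0, 1.0, -0.0, -0.002]
wrist_force: [-0.3, -0.6, 0.7]
grip_width: 95.1
finger_force: 0.0
t: 36.95
position: [514.3, 96.0, 197.9]
tcp_rot: [-0.0, 1.0, 0.0, -0.0]
wrist_force: [0.1, -1.0, 0.3]
grip_width: 95.2
finger_force: 0.0
lid [512.7  96.9] [-0.2 -0.8  0.2  0.9] [282.5 191.5 347.5 254.5] tcp [514.3  96.  197.9]
```

The red pod is seated at (383.2,312.1), scale consistent. The lid is at (512.8,96.9). I'll grip it by its knob with the fingertips just above the disc.

```bash
python3 -m handwheel '[[[0,0,0,-0.14,0.08,-2,-1],[0,0,0,0,0,-3,-1],[0,0,0,0,0,-3,-1],[0,0,0,0,0,-3,-1],[0,0,0,0,0,-2.5,-1],[0,0,0,0,0,-1.5,-0.5],[0,0,0,0,0,-0.6,0],[0,0,0,0,0,-0.35,0.2],[0,0,0,0,0,0,0.3],[0,0,0,0,0,0,0.35]]]' 15
python3 -m handwheel '[[[0,0,0,0,0,0,0.4],[0,0,0,0,0,0,1],[0,0,0,0,0,0,1],[0,0,0,0,0,0,1],[0,0,0,0,0,0,1],[0,0,0,0,0,0,1],[0,0,0,0,0,0,1],[0,0,0,0,0,0,1],[0,0,0,0,0,0,1],[0,0,0,0,0,0,1]]]' 15
```

```text
t: 38.0
position: [513.2, 96.8, 39.2]
tcp_rot: [-0.0, 1.0, 0.0, 0.001]
wrist_force: [-0.5, -0.1, 1.7]
grip_width: 60.4
finger_force: 0.0
t: 39.0
position: [512.9, 96.8, 38.5]
tcp_rot: [-0.0, 1.0, 0.0, 0.0]
wrist_force: [0.4, 0.2, 4.0]
grip_width: 23.5
finger_force: 15.0
```

```bash
python3 -m handwheel '[[[0,0,0,0,0,1,1],[0,0,0,0,0,2,1],[0,0,0,0,0,3,1],[0,0,0,0,0,3,1],[0,0,0,0,0,3,1],[0,0,0,0,0,2,1],[0,0,0,0,0,2,1],[0,0,0,-1,2,0,1],[0,0,0,-2,3,0,1],[0,0,0,-2,3,0,1]]]'
python3 -m handwheel '[[[0,0,0,-2,3,0,1],[0,0,0,-2,3,0,1],[0,0,0,-2,3,0,1],[0,0,0,-1.46,2.53,0,1],[0,0,0,-0.5,2,0,1],[0,0,0,0,0,0,1],[0,0,0,0,0,-1,1],[0,0,0,0,0,-1,1],[0,0,0,0,0,0,1],[0,0,0,0,0,0,1]]]'
python3 -m handwheel '[[[0,0,0,0,0,0,1],[0,0,0,0,0,0,1],[0,0,0,0,0,0,1],[0,0,0,0,0,0,1],[0,0,0,0,0,0,1],[0,0,0,0,0,0,1],[0,0,0,0,0,0,1],[0,0,0,0,0,0,1],[0,0,0,0,0,0,1],[0,0,0,0,0,0,1]]]'
python3 - <<'E'
from h import *
s,m,im=rows([220,230,240],240,395,'red',z=102,save='pics/w15.png')
p=s['position']; print(px(m,[p[0],p[1],p[2]-28.5]))
M=cv2.inRange(cv2.cvtColor(im,cv2.COLOR_BGR2HSV),*map(np.array,HSV['lid']))
for r in (270,285,300,315,330): c=np.where(M[r,240:390])[0]+240; print(r,(c.min(),c.max(),at(m,(c.min()+c.max())/2,r,p[2]-28.5).round(1)) if len(c) else None)
c=np.where(M[:,285])[0]; print(c[c>200][:1]); i=np.where(M[200:330,313])[0]; print(i[:1]+200, at(m,313,i[0]+200,p[2]-28.5)[0]+28)
E
```

```text
t: 40.0
position: [462.1, 177.3, 199.1]
tcp_rot: [0.0, 1.0, 0.0, 0.0]
wrist_force: [-0.1, 1.1, -1.6]
grip_width: 23.6
finger_force: 15.0
t: 41.0
position: [383.5, 311.4, 178.0]
tcp_rot: [0.0, 1.0, -0.0, -0.0]
wrist_force: [-0.0, -0.1, -0.1]
grip_width: 23.5
finger_force: 15.0
t: 42.0
position: [383.3, 312.1, 178.5]
tcp_rot: [-0.0, 1.0, 0.0, -0.0]
wrist_force: [0.1, -0.2, -0.1]
grip_width: 23.4
finger_force: 15.0
tcp [383.26 312.07 178.45]
220 290 338 [355.5 312.2 102. ]
230 280 348 [361.4 312.2 102. ]
240 275 354 [367.3 312.5 102. ]
first row 213
[313.65565806 298.33540326]
270 (np.int64(262), np.int64(365), array([369.3, 312. , 150. ]))
285 (np.int64(257), np.int64(370), array([376.6, 312. , 150. ]))
300 (np.int64(259), np.int64(369), array([384.1, 312.2, 150. ]))
315 (np.int64(295), np.int64(340), array([391.8, 313.9, 150. ]))
330 (np.int64(292), np.int64(339), array([399.6, 313. , 150. ]))
[249]
[240] 383.0073967423419
```

The lid and the red rim line up in x and y to within about 0.5 mm. Lowering it.

```bash
python3 -m handwheel '[[[0,0,0,0,0.02,-1,1],[0,0,0,0,0,-1,1],[0,0,0,0,0,-0.6,1],[0,0,0,0,0,-0.4,1],[0,0,0,0,0,-0.3,1],[0,0,0,0,0,-0.3,1],[0,0,0,0,0,-0.3,1],[0,0,0,0,0,-0.3,1],[0,0,0,0,0,-0.05,1],[0,0,0,0,0,0,1]]]'
```

```text
t: 43.05
position: [383.3, 312.3, 135.9]
tcp_rot: [-0.0, 1.0, 0.0, -0.0]
wrist_force: [-0.3, 0.2, -0.2]
grip_width: 23.4
finger_force: 15.0
```

```bash
python3 -m handwheel '[[[0,0,0,0,0,-0.03,1],[0,0,0,0,0,0,0.3],[0,0,0,0,0,0,0],[0,0,0,0,0,0,-0.5],[0,0,0,0,0,0,-1],[0,0,0,0,0,0,-1],[0,0,0,0,0,2,-1],[0,0,0,0,0,3,-1],[0,0,0,0,0,3,-1],[0,0,0,0,0,2,-1]]]'
python3 -m handwheel '[[[0,0,0,0,2,0,-1],[0,0,0,0,3,0,-1],[0,0,0,0,3,0,-1],[0,0,0,0,3,0,-1],[0,0,0,0,2,0,-1],[0,0,0,0,0,0,-1],[0,0,0,0,0,0,-1],[0,0,0,0,0,0,-1],[0,0,0,0,0,0,-1],[0,0,0,0,0,0,-1]]]'
python3 -c "
from h import *
a=imaging.read_camera('scene')[120:300,330:570]; b=imaging.read_camera('top')[230:350,100:260]
cv2.imwrite('pics/end.png',np.vstack([cv2.resize(a,(480,300) if 0 else (400,300)),cv2.resize(b,(400,300))]))"
```

```text
t: 44.05
position: [383.5, 312.4, 237.6]
tcp_rot: [-0.0, 1.0, 0.0, 0.001]
wrist_force: [0.2, 0.0, -0.2]
grip_width: 90.2
finger_force: 0.0
t: 45.05
position: [383.5, 441.7, 235.9]
tcp_rot: [0.0, 1.0, 0.0, 0.0]
wrist_force: [-0.1, -0.3, -0.4]
grip_width: 95.3
finger_force: 0.0
```

View pics/end.png

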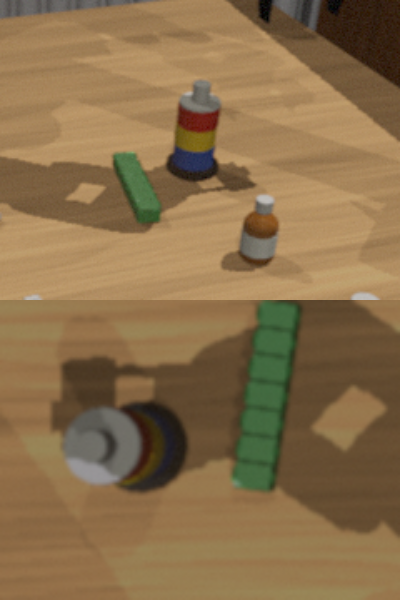

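The scene crop shows dock, blue, yellow, red and lid stacked at about (197,130), upright and with no gaps. The apparent lean comes from perspective. The gripper is clear of the tower, so I'm handing in.

```bash
python3 -c "
from workcell import bot
print(bot.sign_off())"
```

```text
the job is handed in; nothing more can be done
None
```

The tower of dock, blue, yellow, red and lid is stacked and released, with the bystanders left alone, and I handed the job in at about 45 s; the sign-off returned no verdict.

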